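# Hang the long bracket in the slat rack of the paint mixing bench

### The arm

A 6-joint arm with a two-finger parallel gripper is mounted at the origin on the work surface. World frame = base frame: x ahead of the robot, y to its left, z up, the work surface at z = 0. Lengths are in mm, angles in degrees, forces in N, time in s.
With the tool pointing down it reaches from about 300 to 850 mm from the base axis. Payload 4.2 kg.
Tool frame: the origin (TCP) lies at the centre of the arm's flange, where the gripper is bolted on; the fingertips stand 191 mm ahead of it and the grasp point (between the pads) lies 172 mm ahead of it; y points along the fingers, x is the direction in which the jaws open and shut, and the axes are right-handed (so a half turn about y gives the same grasp; the last joint's range is limited). The gripper opens to 91 mm and grips with 3 to 60 N. Pads are 32 mm wide; open, the fingers measure 118 mm over their backs; the gripper's body (76 mm by 178 mm) begins 60 mm behind the grasp point.
Start: joints at [63.025, 18.312, 89.639, -0, 72.044, -1.146], TCP at [250.516, 517.556, 404.776] pointing down, gripper open.
Joint ranges: [-177.97, 177.97], [-48.28, 115.42], [12.27, 149.76], [-77.06, 257.06], [2.81, 150.46], [-146.56, 146.56]. Speed limits (degrees/s): [147.25, 147.25, 180, 180, 180, 180].

### API

Orientations are given as [roll, pitch, yaw] about the fixed x, y, z axes, in that order (R = Rz(yaw) Ry(pitch) Rx(roll)).
In Python, from workcell import env gives the robot as it stands.
- The arm moves only by the tool carry_out, never from a script. Its argument "increments" is a list of rows, each a list of 3 entries, a list of its own where there are three numbers: the turn, a rotation vector about the tool's x, y, z in rad, then the shift along the tool's x, y, z in mm, then the closure, from 0 (fully open) to 1 (shut). In form: [[[wx, wy, wz], [dx, dy, dz], claw], ...]. A call has 1 to 10 rows; each row is the pose to reach, as a shift and turn from the pose commanded when the call began, along the tool's axes at that moment; what a row does not reach only later rows make up. A row lasts 1/12 s, in which the tool goes at most 41.7 mm and 7.16 degrees, less where a joint would pass 70% of its speed; a pose out of reach is approached as far as the arm can. A call with a gripper value outside its range is refused whole. The fingers move at their own pace and stop on an object; "force" is the grip in N (left out, the last holds). Time passes only in rows, so rows that repeat a pose let the fingers close. It gives the time, the measured TCP pose, the force and the opening at its end, in the units of the state.
- env.state(): the state, without advancing time (a new reading comes with each control period).
- env.grab_frame(name): name is "side" or "top"; returns a dict with "frame" (400x640x3 uint8, blue, green, red), "z_map" (400x640 float32, mm along the optical axis (not along the pixel's ray), 0 where there is no reading), "camera_matrix" (3x3 intrinsics, pixels), "k1" (the pictures are not rectified: a ray, as slopes to the right and down, at radius r is drawn at 1 + k1 r^2 times it, then the intrinsics apply), "rvec" (rotation vector, rad) and "tvec" (3), from world to camera coordinates, as OpenCV has them. Camera axes: x right, y down, z forward; pixel columns grow to the right and rows downward; lengths in mm; the calibration is good to about 2 mm. A picture is of the moment at which its call begins.
- env.job_done(): hands the job in, once; it reports no verdict.
The state is a dict: "time_s": time; "qpos": joint angles; "qvel": joint speeds; "effort": joint torques, N m; "ee_pos": TCP position; "ee_rot": TCP orientation; "force": force on the tool from outside, world axes, zero at the start; "torque": the same for the moment, N m; "gripper_width": finger opening in mm.
Only numpy, scipy, OpenCV 4.12 (cv2) and the standard library are available. Lean on these libraries where they do the work, as an engineer would, in place of code of your own. Each camera call takes 0.05 s, during which the arm holds its last target. There are 200 camera calls.

### The job

Hang the long-armed bracket in the upper slot of the slat rack, about midway along it: its tongue up behind the top slat, its neck down on the slot's lower edge, its back plate flat against the slat below and its arm pointing out level. Leave the short bracket and the paint can where they are.

Things in the scene. Friction and masses are not known exactly. Their poses are not given: they have to be found in the camera images.
- long_bracket: The one to hang: dark steel, 0.3 kg. Origin: foot of back plate, on its back face; x backwards, z up. mm: plate x -4..0, 50 wide, z 0..62. Neck x 0..13, z 58..62; tongue x 9..13, 40 wide, up to z 98. Flat arm forwards to x -124, 10 thick, z 0..36, end stop to z 45. Stands on arm. To enter: arm end tipped up 45 deg. Seated: axes parallel to slot's, origin 58 below it.
- slot (a point): Middle of the upper slot's lower edge on the rack's front face, 145 mm above the bench; x into the rack, y along the slot, z up. Slot 30 high, open behind. Rack fixed, upright: slats 5 thick, 340 long, on blue tubes behind at y -150 and 150 (244 tall). Top slat reaches 215 above the bench, slat below the slot is 62 tall. A short bracket is fixed in the slot at y 115.
- short_bracket: Bystander, loose, standing on the bench: the same bracket and the same frame, but with an arm only 60 mm long (x to -64 mm). Leave it.
- can: Bystander: a full white paint can with metal rims, 111 in diameter, 125 tall, origin in the centre of its underside. Leave it.
There are look-alikes about, which are no part of the job. What is shaped like the long_bracket but orange or yellow is not meant.

How it is judged:
By the outcome, as a careful person would: the job done as asked, in the order asked, and still so for the second after the job is handed in, with the robot touching nothing.
It also fails if it takes over 48 s, if anything falls off the work surface, if the arm or the gripper's body presses on something with over 40 N, if the wrist force passes 120 N, or if a joint passes its speed limit or range.

## Working session

There is one attempt and no reset: what is moved stays moved. The work goes in short steps, Python scripts to look and compute and a tool call to move; the robot and the scene stay as the last step left them, time stands still between calls to the robot, and variables do not carry over. Pictures are saved under pics/ and viewed, about 8 in all and at most 12, crops included, and the job is handed in when it is done.

Besides the shell and the picture viewer there is one more tool, called after ">>>" by a JSON object that holds its "name" and its "arguments". carry_out: Moves the arm, as the interface text tells. Its arguments: {"type":"object","properties":{"increments":{"type":"array","items":{"type":"array"}},"force":{"type":"number"}},"required":["increments"]}

```bash
mkdir -p pics; ls; cat > h.py <<'E'
import numpy as np, cv2, pickle
from scipy.spatial.transform import Rotation as R
from workcell import env
def grab(n):
    f=env.grab_frame(n); pickle.dump(f,open(n+'.pkl','wb')); return f
def load(n): return pickle.load(open(n+'.pkl','rb'))
def cloud(f):
    h,w=f['z_map'].shape; K=np.array(f['camera_matrix'],float); k1=f['k1']
    u,v=np.meshgrid(np.arange(w),np.arange(h))
    xd=(u-K[0,2])/K[0,0]; yd=(v-K[1,2])/K[1,1]
    x,y=xd.copy(),yd.copy()
    for _ in range(15):
        s=1+k1*(x*x+y*y); x,y=xd/s,yd/s
    z=f['z_map']; P=np.stack([x*z,y*z,z],-1)
    Rm=cv2.Rodrigues(np.array(f['rvec'],float))[0]
    W=(P-np.array(f['tvec'],float).ravel())@Rm
    W[z==0]=np.nan
    return W
E
python3 - <<'E'
from h import *
s=env.state();print(s)
a=grab('side');b=grab('top')
for f in (a,b):
    Rm=cv2.Rodrigues(np.array(f['rvec'],float))[0]; print(-Rm.T@np.array(f['tvec']).ravel(), Rm[2], f['k1'])
cv2.imwrite('pics/side0.png',a['frame']);cv2.imwrite('pics/top0.png',b['frame'])
E
```

```text
pics
{'time_s': 0.0, 'qpos': array([ 6.30262223e+01,  1.83530617e+01,  8.97067341e+01, -2.19486514e-03,
        7.20435509e+01, -1.14719949e+00]), 'qvel': array([ 0.06453498, -0.05784195,  0.17206425,  0.09480666, -0.05676993,
        0.05770996]), 'effort': array([ 1.34258138e-03, -4.12469029e+01, -2.31977302e+01,  7.26706395e-02,
        4.58222092e-02, -1.45731719e-04]), 'ee_pos': array([250.44028938, 517.41541448, 403.90350802]), 'ee_rot': array([-90.0000172 ,   0.1033678 ,  64.17410033]), 'force': array([ 0.71197391, -0.46348355, -0.22739298]), 'torque': array([-0.01917806,  0.02169275,  0.00869065]), 'gripper_width': 91.05097161071487}
[561.22658311 523.32828029 784.89930819] [ 0.04127754 -0.67477851 -0.73686507] 0.028226835369139926
[ 440.56635678  -87.42588941 1033.48642038] [ 0.16057216  0.01583525 -0.98689707] -0.10549648462176
```

View pics/side0.png

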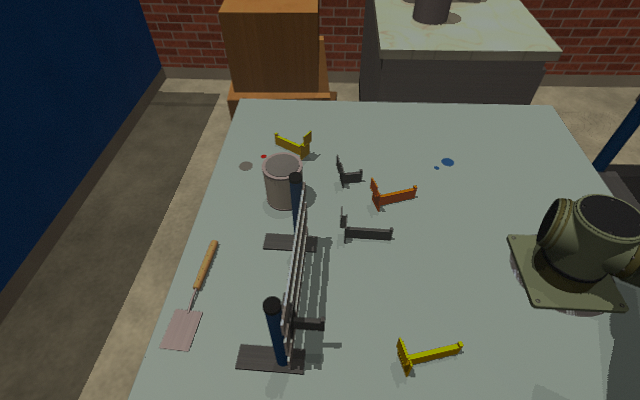

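View pics/top0.png

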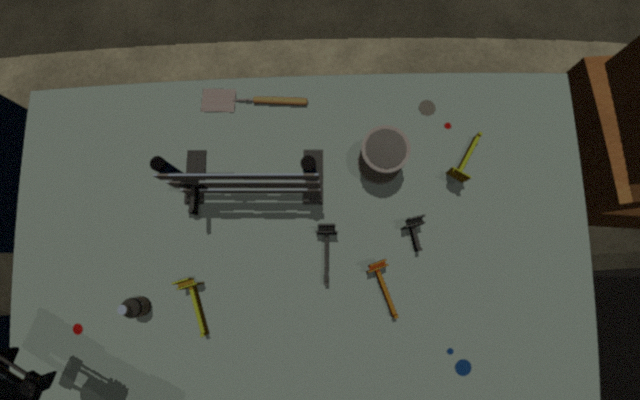

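The candidates are dark long (side 367,233; top 327,255), dark short (side 350,175; top 413,233), orange (393,195), yellow (430,353 and 293,143), and a dark short one fixed in the rack (310,325). Only the first is both dark and long-armed, so I'll crop it and measure.

```bash
python3 - <<'E'
from h import *
a=load('side');b=load('top')
c1=cv2.resize(a['frame'][150:255,310:430],None,fx=3.2,fy=3.2,interpolation=2)
c2=cv2.resize(b['frame'][200:305,280:400],None,fx=3.2,fy=3.2,interpolation=2)
cv2.imwrite('pics/crop1.png',np.hstack([c1,c2]))
np.set_printoptions(precision=1,suppress=True)
for n,f,roi in (('side',a,(195,250,330,400)),('top',b,(215,295,310,345))):
    W=cloud(f); r0,r1,q0,q1=roi
    p=W[r0:r1,q0:q1].reshape(-1,3); fr=f['frame'][r0:r1,q0:q1].reshape(-1,3)
    bench=W[250:300,400:480] if n=='side' else W[300:380,420:440]
    print(n,'bench z',np.nanmedian(bench[...,2]),np.nanstd(bench[...,2]))
    m=np.isfinite(p[:,2])&(p[:,2]>5); p=p[m]
    print(len(p),p.min(0),p.max(0))
    arm=p[(p[:,2]<40)&(p[:,2]>15)]; c,(w,h),ang=cv2.minAreaRect(p[:,:2].astype(np.float32)); print('rect',c,w,h,ang)
    hi=p[p[:,2]>55]; print('hi',len(hi),hi.min(0),hi.max(0),hi.mean(0))
    arm=p[(p[:,2]>25)&(p[:,2]<46)]; 
    for lo in np.arange(arm[:,0].min(),arm[:,0].max(),12):
        s=arm[(arm[:,0]>=lo)&(arm[:,0]<lo+12)]
        if len(s):print(lo,len(s),s[:,1].min(),s[:,1].max(),s[:,1].mean(),s[:,2].max())
# rack
for n,f in (('side',a),('top',b)):
    W=cloud(f).reshape(-1,3); 
    m=np.isfinite(W[:,2])&(W[:,2]>70)&(W[:,2]<235)&(W[:,0]>500)&(W[:,0]<800)&(W[:,1]>-20)&(W[:,1]<400)
    p=W[m]; print(n,len(p),p.min(0),p.max(0))
    for z in range(70,235,10):
        s=p[(p[:,2]>=z)&(p[:,2]<z+10)]
        if len(s)>5: print(z,len(s),np.percentile(s,[2,50,98],axis=0)[:,:2].ravel())
E
```

```text
side bench z -0.4011088237993161 1.4250812316565542
811 [ 374.8 -220.7    5. ] [545.5 -55.1  98.7]
rect (464.27117919921875, -139.31040954589844) 194.30967712402344 138.56707763671875 76.48700714111328
hi 123 [ 434.7 -182.6   55.8] [545.5 -55.1  98.7] [525.2 -90.7  69. ]
377.2680270224235 5 -215.5830819952192 -212.13435575094886 -213.78270743995094 29.45748917100934
389.2680270224235 8 -212.5703590592037 -206.31876899312877 -209.47741301413419 32.24891872320818
401.2680270224235 23 -207.07749625892887 -71.81898798349282 -137.13680876126207 44.70625521619057
413.2680270224235 46 -205.4092958200884 -71.46062975694618 -117.06388898227193 45.5881563663967
425.2680270224235 34 -205.3604065750886 -71.01549397590554 -115.25237051020432 45.215177593785896
437.2680270224235 46 -201.11621975836297 -72.23116053606459 -128.96545646721788 45.36620688800783
449.2680270224235 29 -204.25131611797818 -72.82152880362499 -80.67261571684521 37.586114510677724
461.2680270224235 22 -84.92033278563133 -72.91653897952989 -77.41378593151852 37.73977569372286
473.2680270224235 24 -82.03003273232831 -72.180596
[... 2644 characters left out ...]
120.7 636.1 264.3]
90 106 [572.   -3.2 632.2 158.5 635.9 261.3]
100 110 [578.  -15.3 631.3 153.3 635.8 261.6]
110 143 [572.1  -9.4 630.8 158.9 635.7 257.3]
120 227 [575.9  -8.9 629.5 209.8 635.6 252.6]
130 132 [573.7 -13.9 632.2 127.5 636.7 264.2]
140 424 [630.  -13.  634.8 135.3 640.9 258.9]
150 29 [630.2 194.  635.4 221.8 662.2 243. ]
160 7 [654.6 235.  658.3 236.3 664.  238.8]
170 10 [638.3 226.7 655.7 236.2 665.3 240.5]
180 165 [629.6 -12.9 633.3 159.1 656.6 260.5]
190 147 [629.8 -12.3 632.8 138.7 657.5 261. ]
200 169 [630.  -12.2 633.2 156.  659.1 261.3]
210 434 [630.  -13.8 634.6 131.4 650.9 263.9]
220 36 [641.2 233.7 648.5 237.1 664.1 249.6]
230 8 [641.6 234.3 645.5 239.  656.6 247.8]
```

View pics/crop1.png

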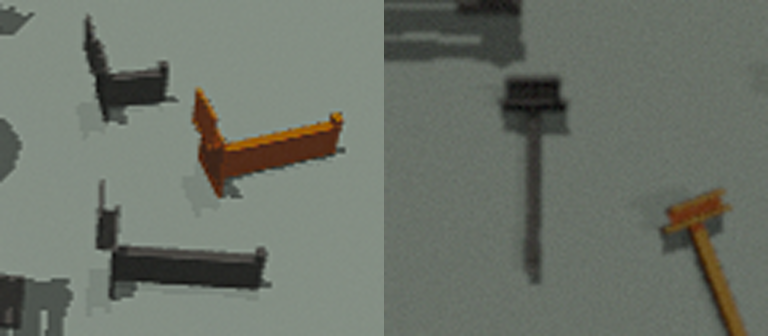

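The crop shows the target: the dark long bracket is at the lower left of the side view and centre of the top view, with the arm towards the robot. Next come the rack pose, the nearby obstacles and a clearance-optimal 2D insertion path.

```bash
cat > plan.py <<'E'
import numpy as np, heapq
# slot frame x,z ; rects x0,x1,z0,z1
sl=[(0,5,-62,0),(0,5,30,70)]
br=[(-4,0,0,62),(0,13,58,62),(9,13,58,98),(-124,-4,0,36)]
def edge(r,n=1.0):
    x0,x1,z0,z1=r; a=np.linspace(x0,x1,int((x1-x0)/n)+2); b=np.linspace(z0,z1,int((z1-z0)/n)+2)
    return np.vstack([np.c_[a,0*a+z0],np.c_[a,0*a+z1],np.c_[0*b+x0,b],np.c_[0*b+x1,b]])
def sd(p,r):
    dx=np.maximum(r[0]-p[...,0],p[...,0]-r[1]); dz=np.maximum(r[2]-p[...,1],p[...,1]-r[3])
    return np.where((dx>0)|(dz>0),np.hypot(np.maximum(dx,0),np.maximum(dz,0)),np.maximum(dx,dz))
BP=np.vstack([edge(r,2) for r in br[:3]]+[edge(br[3],6)])
th=np.arange(0,55,3); X=np.arange(-90,6.); Z=np.arange(-105,-20.)
C=np.zeros((len(th),len(X),len(Z)))
for i,t in enumerate(np.radians(th)):
    c,s=np.cos(t),np.sin(t); p=BP@np.array([[c,-s],[s,c]])  # x'=cx+sz, z'=-sx+cz
    for j,x in enumerate(X):
        q=p[None]+np.c_[0*Z+x,Z][:,None,:]
        C[i,j]=np.min([sd(q,r).min(1) for r in sl],0)
C=np.minimum(C,6)
st=(0,list(X).index(0),list(Z).index(-55))
st=max(((0,j,k) for j in range(len(X)) for k in range(len(Z)) if -4<=X[j]<=0 and -57<=Z[k]<=-48),key=lambda n:C[n])
print('start',X[st[1]],Z[st[2]],C[st])
best={st:(C[st],0)};par={};h=[(-C[st],0,st)]
while h:
    w,d,n=heapq.heappop(h); w=-w
    if best[n]!=(w,d): continue
    if X[n[1]]<=-88 : break
    for di in(-1,0,1):
     for dj in(-1,0,1):
      for dk in(-1,0,1):
        m=(n[0]+di,n[1]+dj,n[2]+dk)
        if not all(0<=a<b for a,b in zip(m,C.shape)) or C[m]<.3: continue
        nw=min(w,C[m]); nd=d+abs(di)*1+abs(dj)+abs(dk)+ (6-C[m])*2
        if m not in best or nw>best[m][0]+1e-9 or (nw>=best[m][0]-1e-9 and nd<best[m][1]-1e-9):
            best[m]=(nw,nd);par[m]=n;heapq.heappush(h,(-nw,nd,m))
print('width',w)
path=[n]
while n in par: n=par[n];path.append(n)
for n in path[::3]+[path[-1]]: print(th[n[0]],X[n[1]],Z[n[2]],round(C[n],1))
E
python3 plan.py; python3 - <<'E'
from h import *
np.set_printoptions(precision=1,suppress=True)
for n in('side','top'):
    f=load(n);W=cloud(f).reshape(-1,3);m=np.isfinite(W[:,2])
    # rack front face: points on slats
    for lo,hi in((85,140),(178,212)):
        p=W[m&(W[:,2]>lo)&(W[:,2]<hi)&(W[:,0]>620)&(W[:,0]<645)&(W[:,1]>-150)&(W[:,1]<320)]
        bins=np.arange(-120,300,30);mins=[]
        for b in bins:
            s=p[(p[:,1]>=b)&(p[:,1]<b+30)]
            if len(s)>8: mins.append((b+15,np.percentile(s[:,0],10)))
        mins=np.array(mins); k=np.polyfit(mins[:,0],mins[:,1],1)
        print(n,lo,'y ext',np.percentile(p[:,1],[0,.5,99.5,100]),'fit x=',k, 'yaw',-np.degrees(np.arctan(k[0])),'resid',(mins[:,1]-np.polyval(k,mins[:,0])))
    e=W[m&(W[:,2]>141)&(W[:,2]<150)&(W[:,0]>626)&(W[:,0]<640)&(W[:,1]<150)]; print('edge z',np.percentile(e[:,2],[5,50,95]))
    t=W[m&(W[:,2]>205)&(W[:,2]<222)&(W[:,0]>626)&(W[:,0]<640)&(W[:,1]<150)]; print('top z',np.percentile(t[:,2],[5,50,95]))
    s=W[m&(W[:,2]>95)&(W[:,2]<140)&(W[:,0]>570)&(W[:,0]<622)&(W[:,1]>150)&(W[:,1]<300)]; print('fixed arm',len(s),s.min(0),s.max(0),np.median(s,0))
    hsv=cv2.cvtColor(f['frame'],cv2.COLOR_BGR2HSV).reshape(-1,3)
    o=W[m&(hsv[:,0]<18)&(hsv[:,1]>140)&(W[:,2]>8)&(W[:,0]<600)&(W[:,0]>200)&(W[:,1]>-300)&(W[:,1]<-100)]
    print('orange',len(o),o.min(0),o.max(0)); o=o[o[:,2]>55]; print(' hi',o.min(0),o.max(0), o[np.argmax(o[:,1])])
E
```

```text
start -2.0 -56.0 2.0
width 1.2761844412480374
54 -88.0 -27.0 6.0
54 -85.0 -27.0 6.0
54 -82.0 -27.0 6.0
54 -79.0 -27.0 6.0
54 -76.0 -27.0 6.0
54 -73.0 -27.0 6.0
51 -70.0 -27.0 6.0
51 -67.0 -27.0 6.0
51 -64.0 -27.0 6.0
48 -61.0 -27.0 6.0
48 -58.0 -27.0 5.8
45 -55.0 -27.0 6.0
42 -52.0 -28.0 5.5
42 -49.0 -28.0 6.0
39 -46.0 -29.0 6.0
36 -43.0 -31.0 6.0
33 -40.0 -34.0 6.0
33 -37.0 -35.0 6.0
30 -34.0 -35.0 6.0
27 -31.0 -35.0 6.0
27 -28.0 -35.0 6.0
24 -25.0 -35.0 6.0
21 -22.0 -35.0 6.0
18 -19.0 -36.0 6.0
15 -16.0 -36.0 5.8
12 -13.0 -36.0 5.2
9 -10.0 -36.0 4.3
6 -7.0 -35.0 3.4
3 -4.0 -34.0 2.2
0 -2.0 -36.0 2.0
0 -2.0 -39.0 2.0
0 -2.0 -42.0 2.0
0 -2.0 -45.0 2.0
0 -2.0 -48.0 2.0
0 -2.0 -51.0 2.0
0 -2.0 -54.0 2.0
0 -2.0 -56.0 2.0
side 85 y ext [-69.4 -66.2 271.2 271.4] fit x= [  0.  629.8] yaw -0.6946656156010459 resid [ -0.9  -0.5   0.1   0.5   0.9   1.5   1.8   2.1  -1.1 -10.3   1.9   4.1]
side 178 y ext [-60.4 -56.9 270.8 271.6] fit x= [  0.  629.5] yaw -1.5397733020278916 resid [ 0.  -0.1 -0.   0.1 -0.  -0.   0.   0.  -0.   0.  -0. ]
edge z [142.3 144.5 146.2]
top z [207.5 214.3 216. ]
fixed arm 294 [572.6 211.1  95.3] [621.2 222.7 134.9] [595.7 220.3 120.8]
orange 427 [ 329.3 -239.6    8. ] [ 463.4 -171.9   98.6]
 hi [ 434.7 -211.6   57.1] [ 463.4 -171.9   98.6] [ 450.  -171.9   98.6]
top 85 y ext [-69.9 -69.1 267.4 269.7] fit x= [  0.  629.9] yaw -0.16407280683679254 resid [-1.8 -1.3 -0.5  0.2  1.1  1.9  2.6  3.5  2.9 -5.4 -7.8  4.7]
top 178 y ext [-69.7 -69.  266.9 268.9] fit x= [  0.  629.7] yaw -1.2022249467141053 resid [-0.1 -0.2  0.2  0.2  0.3  0.7 -0.3 -0.8 -0.5 -0.1  0.1  0.6]
edge z [142.8 145.1 147.8]
top z [206.6 214.3 217.2]
fixed arm 187 [571.6 207.8  95.4] [621.6 219.7 135.2] [593.9 210.4 121.3]
orange 141 [ 329.7 -239.2    8.3] [ 459.8 -175.8  100.1]
 hi [ 438.4 -215.9   57.2] [ 459.8 -175.8  100.1] [ 447.4 -175.8   91.6]
```

```bash
cat > m.py <<'E'
import numpy as np, json, sys
from scipy.spatial.transform import Rotation as R
YAW=np.radians(-1.5)
UX=np.array([np.cos(YAW),np.sin(YAW),0]);UY=np.array([-np.sin(YAW),np.cos(YAW),0]);UZ=np.array([0,0,1.])
def rot(dep):  # fingers dep degrees below horizontal forward
    a=np.radians(dep); y=np.cos(a)*UX-np.sin(a)*UZ; return R.from_matrix(np.c_[UY,y,np.cross(UY,y)])
def tcp(g,dep): return np.array(g)-172*rot(dep).as_matrix()[:,1]
def rd():
    try: d=json.load(open('cmd.json')); return np.array(d[0]),R.from_quat(d[1])
    except FileNotFoundError: return np.array([250.516,517.556,404.776]),R.from_euler('xyz',[-90,0,64.171],degrees=True)
def inc(p,r):
    p0,r0=rd(); return np.round((r0.inv()*r).as_rotvec(),3).tolist(),np.round(r0.inv().apply(np.array(p)-p0),1).tolist()
def done(rv,s):  # commit last row of a call
    p0,r0=rd(); p=p0+r0.apply(s); r=r0*R.from_rotvec(rv); json.dump([p.tolist(),r.as_quat().tolist()],open('cmd.json','w')); return p,r
E
python3 -c "
from m import *
print(inc([330,200,395],rot(75)))
print(tcp([428,-78,29],75))"
```

```text
([-0.258, -0.422, -0.056], [-251.2, 9.8, -209.9])
[383.49837906 -76.83468404 195.13924212]
```

>>> {"name": "carry_out", "arguments": {"increments": [[[-0.258,-0.422,-0.056],[-251,10,-210],0],[[-0.258,-0.422,-0.056],[-251,10,-210],0],[[-0.258,-0.422,-0.056],[-251,10,-210],0],[[-0.258,-0.422,-0.056],[-251,10,-210],0],[[-0.258,-0.422,-0.056],[-251,10,-210],0],[[-0.258,-0.422,-0.056],[-251,10,-210],0],[[-0.258,-0.422,-0.056],[-251,10,-210],0],[[-0.258,-0.422,-0.056],[-251,10,-210],0],[[-0.258,-0.422,-0.056],[-251,10,-210],0],[[-0.258,-0.422,-0.056],[-251,10,-210],0]]}}

```text
time_s: 0.93
ee_pos: [330.3, 198.6, 394.7]
ee_rot: [-105.0, -0.0, 88.2]
force: [0.5, 0.3, 0.9]
gripper_width: 91.5
```

```bash
python3 -c "
from m import *
p,r=done([-0.258,-0.422,-0.056],[-251,10,-210]);print(p,r.as_euler('xyz',degrees=True))
print(inc([383.5,-76.8,290],rot(75)))"
```

```text
[330.17928612 200.13709564 394.776     ] [-1.05013733e+02 -2.24978540e-02  8.84929358e+01]
([0.0, -0.0, 0.0], [-275.5, 116.8, -31.4])
```

>>> {"name": "carry_out", "arguments": {"increments": [[[0,0,0],[-275.5,116.8,-31.4],0],[[0,0,0],[-275.5,116.8,-31.4],0],[[0,0,0],[-275.5,116.8,-31.4],0],[[0,0,0],[-275.5,116.8,-31.4],0],[[0,0,0],[-275.5,116.8,-31.4],0],[[0,0,0],[-275.5,116.8,-31.4],0],[[0,0,0],[-275.5,116.8,-31.4],0],[[0,0,0],[-275.5,116.8,-31.4],0],[[0,0,0],[-275.5,116.8,-31.4],0],[[0,0,0],[-275.5,116.8,-31.4],0]]}}

```text
time_s: 1.77
ee_pos: [384.1, -76.3, 289.6]
ee_rot: [-104.9, -0.1, 88.5]
force: [0.6, 0.1, 0.5]
gripper_width: 91.3
```

```bash
python3 -c "
from m import *
p,r=done([0,0,0],[-275.5,116.8,-31.4]);print(p)
print(inc([383.5,-76.8,195.1],rot(75)))
from h import *
s=env.state();print(s['ee_pos'],s['ee_rot'],s['qpos'],s['qvel'])
f=grab('side');cv2.imwrite('pics/side1.png',cv2.resize(f['frame'][60:300,240:560],None,fx=2,fy=2))"
```

```text
[383.49893287 -76.81989938 289.98912974]
([0.0, -0.0, 0.0], [-0.0, 91.7, 24.6])
[384.07725788 -76.26834582 289.58631352] [-1.04942195e+02 -7.70427327e-02  8.84882821e+01] [ -14.13680461    6.11968886  126.15923006    6.02708386   33.28586338
 -107.23613779] [ 1.94747124 -1.49224596  0.26532803 -0.0531816   0.09143976 -0.20095096]
```

View pics/side1.png

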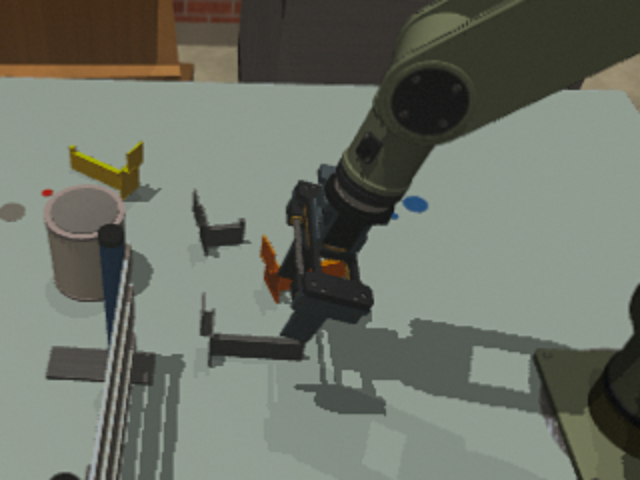

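The gripper is above the arm's end with the fingers leaning towards the rack (crop about 300,330). Going down.

>>> {"name": "carry_out", "arguments": {"increments": [[[0,0,0],[0,30,8],0],[[0,0,0],[0,60,16],0],[[0,0,0],[0,80,21.5],0],[[0,0,0],[0,91.7,24.6],0],[[0,0,0],[0,91.7,24.6],0],[[0,0,0],[0,91.7,24.6],0]]}}

```text
time_s: 2.32
ee_pos: [383.9, -75.3, 195.2]
ee_rot: [-105.0, -0.0, 88.7]
force: [0.3, -0.4, 0.1]
gripper_width: 91.3
```

>>> {"name": "carry_out", "arguments": {"force": 45, "increments": [[[0,0,0],[0,0,0],1],[[0,0,0],[0,0,0],1],[[0,0,0],[0,0,0],1],[[0,0,0],[0,0,0],1],[[0,0,0],[0,0,0],1],[[0,0,0],[0,0,0],1],[[0,0,0],[0,0,0],1],[[0,0,0],[0,0,0],1],[[0,0,0],[0,0,0],1],[[0,0,0],[0,0,0],1]]}}

```text
time_s: 3.15
ee_pos: [383.5, -76.8, 195.0]
ee_rot: [-105.0, -0.0, 88.5]
force: [0.4, 0.9, -0.1]
gripper_width: 27.7
```

>>> {"name": "carry_out", "arguments": {"increments": [[[0,0,0],[0,0,0],1],[[0,0,0],[0,0,0],1],[[0,0,0],[0,0,0],1],[[0,0,0],[0,0,0],1],[[0,0,0],[0,0,0],1],[[0,0,0],[0,0,0],1]]}}

```text
time_s: 3.65
ee_pos: [383.5, -76.8, 195.0]
ee_rot: [-105.0, -0.0, 88.5]
force: [1.2, -1.0, -1.2]
gripper_width: 10.0
```

```bash
python3 -c "
from m import *
print(done([0,0,0],[0,91.7,24.6])[0])
print(inc([383.5,-76.8,340],rot(75)))"
```

```text
[383.49460268 -76.78249234 195.04678628]
([0.0, -0.0, 0.0], [0.0, -140.0, -37.6])
```

>>> {"name": "carry_out", "arguments": {"increments": [[[0,0,0],[0,-10,-2.7],1],[[0,0,0],[0,-30,-8],1],[[0,0,0],[0,-60,-16],1],[[0,0,0],[0,-90,-24],1],[[0,0,0],[0,-120,-32],1],[[0,0,0],[0,-140,-37.6],1],[[0,0,0],[0,-140,-37.6],1],[[0,0,0],[0,-140,-37.6],1]]}}

```text
time_s: 4.32
ee_pos: [383.0, -76.7, 339.8]
ee_rot: [-105.0, -0.0, 88.5]
force: [-0.6, 0.6, -4.0]
gripper_width: 10.2
```

```bash
python3 - <<'E'
from m import *
print(done([0,0,0],[0,-140,-37.6])[0])
from h import *
np.set_printoptions(precision=1,suppress=True)
s=env.state();print(s['ee_pos'],s['ee_rot'],s['force'],s['gripper_width'])
a=grab('side');b=grab('top')
for n,f in(('side',a),('top',b)):
    W=cloud(f).reshape(-1,3);m=np.isfinite(W[:,2])&(W[:,0]>440)&(W[:,0]<570)&(abs(W[:,1]+79)<40)&(W[:,2]>120)&(W[:,2]<280)
    p=W[m];print(n,len(p),p.min(0),p.max(0))
    arm=p[(p[:,0]>450)&(p[:,0]<515)&(abs(p[:,1]+79)<12)]
    for x in range(440,520,10):
        q=arm[(arm[:,0]>=x)&(arm[:,0]<x+10)]
        if len(q):print(x,len(q),q[:,1].min(),q[:,1].max(),q[:,2].min(),q[:,2].max())
    h=p[p[:,2]>205];print('hi',len(h),h.min(0),h.max(0),np.median(h,0))
cv2.imwrite('pics/lift.png',np.hstack([cv2.resize(a['frame'][100:300,290:490],(400,400)),cv2.resize(b['frame'][150:350,240:440],(400,400))]))
E
```

```text
[383.5424881  -76.84069258 340.00800289]
[383.  -76.7 339.8] [-105.    -0.    88.5] [-0.6  0.6 -4. ] 10.219361952147167
side 794 [ 440.1 -106.5  144.5] [544.8 -42.8 264.5]
450 57 -81.16886407995213 -71.17951456963573 144.89985473892642 183.1166082759392
460 58 -84.19636739335236 -72.19481379166892 144.5920246709561 181.3569724140615
470 57 -84.05193318778679 -71.96071805586966 146.12224022867306 181.70168950404755
480 57 -81.38706183486835 -72.07182162053125 145.99849651693376 182.57970296483714
490 55 -82.34356348408676 -72.35463665164438 144.5262833828598 181.7139014930459
500 59 -86.94388852634073 -72.64070232245999 145.4660044271123 182.52158295305813
510 27 -84.45103300477264 -74.01747391647446 146.7153958458276 181.64114048146143
hi 219 [ 440.1 -106.5  205.1] [544.8 -42.8 264.5] [448.3 -70.7 245.9]
top 627 [ 440.2 -109.1  144.5] [542.8 -39.3 264.6]
450 25 -83.51451554199721 -75.28418587319732 174.29311571402962 181.94554397785538
460 25 -83.74112488536171 -75.51524982097528 176.6647276219671 181.9876081792576
470 25 -83.96775434462306 -75.70205930692482 177.23019390432907 181.26394886513822
480 25 -84.19336168708188 -75.9313219319242 174.70980330059353 183.75591527725368
490 25 -84.43912017681511 -76.15963832446369 176.9677510418133 182.1819124214201
500 24 -84.67359668128186 -76.35297243965148 175.75387286118263 180.94052201369664
510 10 -84.77434583863443 -76.61261656550293 175.46365905290494 180.07834900518856
hi 269 [ 440.2 -109.1  205.1] [542.8 -39.3 264.6] [529.4 -79.7 241. ]
```

View pics/lift.png

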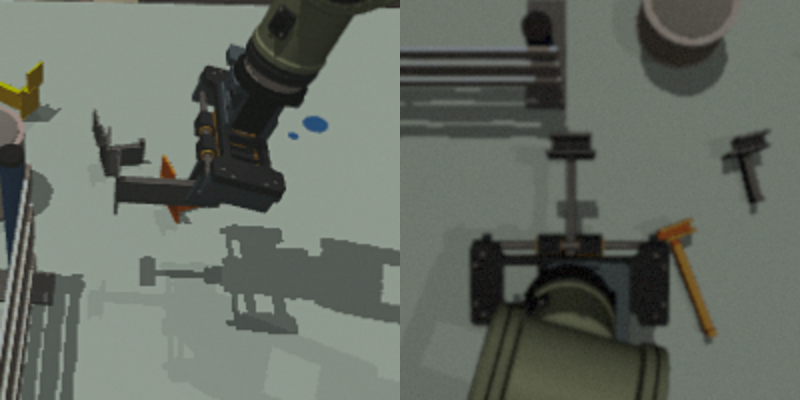

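The bracket came up level (side crop: arm from 115,190 to the gripper; top crop: plate at 570,145), with its origin at about (531, -80, 145). The bystanders are untouched. Now I'll compute the insertion waypoints and gripper clearances.

```bash
cat > wp.py <<'E'
from m import *
S=np.array([632.,100,145]); OFF=np.array([-147.5,195.])
def pose(th,ox,oz):
    t=np.radians(th);c,s=np.cos(t),np.sin(t); x,z=OFF
    p=S+UX*(ox+c*x+s*z)+UZ*(oz-s*x+c*z); return p,rot(75+th)
def w(*a): return inc(*pose(*a))
E
python3 - <<'E'
from wp import *
from plan import sd,edge,sl
def rb(th,p,ox,oz):
    t=np.radians(th);c,s=np.cos(t),np.sin(t);p=np.asarray(p,float)
    return np.c_[c*p[:,0]+s*p[:,1]+ox,-s*p[:,0]+c*p[:,1]+oz]
a=np.radians(75);d=np.array([np.cos(a),-np.sin(a)]);n=np.array([np.sin(a),np.cos(a)])
E=edge((-300,-60,-45,45),2);body=np.array([-103,29])+E[:,:1]*d+E[:,1:]*n
for q in [(45,-110,-27),(51,-70,-27),(45,-55,-27),(42,-50,-28),(36,-43,-31),(30,-34,-35),(24,-25,-35),(12,-13,-36),(0,-2,-36)]:
    b=rb(q[0],body,q[1],q[2]); print(q,min(sd(b,r).min() for r in sl+[(0,40,-145,99)]) , pose(*q)[0])
print(w(45,-110,-27))
E
```

```text
start -2.0 -56.0 2.0
width 1.2761844412480374
54 -88.0 -27.0 6.0
54 -85.0 -27.0 6.0
54 -82.0 -27.0 6.0
54 -79.0 -27.0 6.0
54 -76.0 -27.0 6.0
54 -73.0 -27.0 6.0
51 -70.0 -27.0 6.0
51 -67.0 -27.0 6.0
51 -64.0 -27.0 6.0
48 -61.0 -27.0 6.0
48 -58.0 -27.0 5.8
45 -55.0 -27.0 6.0
42 -52.0 -28.0 5.5
42 -49.0 -28.0 6.0
39 -46.0 -29.0 6.0
36 -43.0 -31.0 6.0
33 -40.0 -34.0 6.0
33 -37.0 -35.0 6.0
30 -34.0 -35.0 6.0
27 -31.0 -35.0 6.0
27 -28.0 -35.0 6.0
24 -25.0 -35.0 6.0
21 -22.0 -35.0 6.0
18 -19.0 -36.0 6.0
15 -16.0 -36.0 5.8
12 -13.0 -36.0 5.2
9 -10.0 -36.0 4.3
6 -7.0 -35.0 3.4
3 -4.0 -34.0 2.2
0 -2.0 -36.0 2.0
0 -2.0 -39.0 2.0
0 -2.0 -42.0 2.0
0 -2.0 -45.0 2.0
0 -2.0 -48.0 2.0
0 -2.0 -51.0 2.0
0 -2.0 -54.0 2.0
0 -2.0 -56.0 2.0
(45, -110, -27) 79.24752200001693 [555.61375674 102.00024418 360.18407256]
(51, -70, -27) 29.561834247651493 [620.72257062 100.29530988 355.34650557]
(45, -55, -27) 31.616275611039093 [610.59490961 100.56051202 360.18407256]
(42, -50, -28) 33.884017126892836 [602.87658977 100.76262334 360.61000541]
(36, -43, -31) 40.54174775007721 [584.3044672  101.24895148 358.45663862]
(30, -34, -35) 45.14496097516024 [567.78326596 101.68157436 352.62495374]
(24, -25, -35) 50.71510733903835 [551.59325323 102.10552476 348.13501909]
(12, -13, -36) 65.92159215248776 [515.30601042 103.05573966 330.40575654]
(0, -2, -36) 77.06248052314317 [482.55122992 103.91345377 304.        ]
([0.786, -0.0, 0.0], [183.3, 23.9, -166.8])
```

>>> {"name": "carry_out", "arguments": {"increments": [[[0.08,0,0],[15,2,-14],1],[[0.18,0,0],[40,5,-36],1],[[0.28,0,0],[65,8.5,-59],1],[[0.38,0,0],[88,11.5,-80],1],[[0.48,0,0],[112,14.6,-102],1],[[0.58,0,0],[136,17.7,-124],1],[[0.68,0,0],[160,20.8,-145],1],[[0.75,0,0],[176,23,-160],1],[[0.786,0,0],[183.3,23.9,-166.8],1],[[0.786,0,0],[183.3,23.9,-166.8],1]]}}

```text
time_s: 5.25
ee_pos: [557.6, 103.7, 356.3]
ee_rot: [-59.8, -0.0, 88.6]
force: [0.0, -0.7, -3.4]
gripper_width: 9.9
```

>>> {"name": "carry_out", "arguments": {"increments": [[[0,0,0],[0,0,0],1],[[0,0,0],[0,0,0],1],[[0,0,0],[0,0,0],1],[[0,0,0],[0,0,0],1]]}}

```text
time_s: 5.58
ee_pos: [554.9, 101.3, 360.4]
ee_rot: [-60.0, -0.0, 88.4]
force: [0.5, 1.0, -3.8]
gripper_width: 9.6
```

```bash
python3 - <<'E'
from wp import *
print(done([.786,0,0],[183.3,23.9,-166.8])[0])
from h import *
np.set_printoptions(precision=1,suppress=True)
s=env.state();print(s['ee_pos'],s['ee_rot'],s['force'],s['gripper_width'],s['qpos'])
a=grab('side');b=grab('top')
for n,f in(('side',a),('top',b)):
    W=cloud(f).reshape(-1,3);m=np.isfinite(W[:,2])&(W[:,0]>500)&(W[:,0]<622)&(W[:,1]>60)&(W[:,1]<140)&(W[:,2]>90)&(W[:,2]<230)
    p=W[m]; q=np.c_[(p-S)@UX,(p-S)@UY,p[:,2]-145]
    # into bracket frame, th=45, origin (-110,-27)
    t=np.pi/4;dx,dz=q[:,0]+110,q[:,2]+27; bx=np.cos(t)*dx-np.sin(t)*dz; bz=np.sin(t)*dx+np.cos(t)*dz
    print(n,len(p),'bx',np.percentile(bx,[0,1,99,100]),'bz',np.percentile(bz,[0,1,50,99,100]),'y',np.percentile(q[:,1],[0,1,99,100]))
    ton=bz>70; print('tongue',ton.sum(),np.percentile(bx[ton],[5,50,95]),q[ton,1].min(),q[ton,1].max(),bz[ton].max())
    pl=(bz>3)&(bz<55)&(abs(bx+2)<8)&(abs(q[:,1])>8); print('plate',pl.sum(),np.percentile(bx[pl],[5,50,95]) if pl.any() else '',bz[pl].min() if pl.any() else '',q[pl,1].min(),q[pl,1].max())
    ar=(bx<-15)&(bx>-75)&(bz<42)&(abs(q[:,1])<12); print('arm',ar.sum(),np.polyfit(bx[ar],bz[ar],1) if ar.any() else '',np.percentile(bz[ar],[2,98]),np.median(q[ar,1]))
cv2.imwrite('pics/stage.png',np.hstack([cv2.resize(a['frame'][160:360,230:430],(400,400)),cv2.resize(b['frame'][130:330,140:340],(400,400))]))
E
```

```text
[555.60262063 101.98803361 360.20546516]
[554.9 101.3 360.4] [-60.   -0.   88.4] [ 0.5  1.  -3.8] 9.62430848127816 [  8.   26.1  86.8   4.8  96.7 -81.2]
side 594 bx [-22.8 -10.8  12.6  13.8] bz [ 0.1  2.2 61.8 98.4 99.8] y [-26.6 -23.   24.8  26.5]
tongue 194 [ 8.3  9.7 11.5] -19.93658462099106 20.496991213110178 99.79596861208883
plate 159 [-4.7 -3.4 -1.2] 3.0378531804445674 -25.24442356326451 25.544809652895886
arm 4 [0.  2.7] [2.2 3. ] 4.638721511020902
top 8 bx [ 0.4  1.  13.3 13.3] bz [55.5 56.3 78.9 85.1 85.2] y [-27.2 -26.9 -21.9 -21.9]
tongue 5 [ 9.4 10.4 12.8] -22.359650698704307 -21.878377176767554 85.20329847559537Traceback (most recent call last):
  File "<stdin>", line 14, in <module>
    return umr_minimum(a, axis, None, out, keepdims, initial, where)
ValueError: zero-size array to reduction operation minimum which has no identity
```

```bash
python3 - <<'E' | tail -30
from wp import *
from plan import C,th,X,Z
i=list(th).index(45)
for x in range(-88,-50,4):
    c=C[i,list(X).index(x)]; k=c.argmax(); g=Z[c>=c.max()-.01]; print(x,g.min(),g.max(),round(c.max(),1))
P=[(45,-80,-27),(45,-66,-27),(45,-55,-27),(42,-50.5,-28),(39,-46,-29.5),(36,-43,-31)]
for q in P: print(q,*w(*q))
E
```

```text
18 -19.0 -36.0 6.0
15 -16.0 -36.0 5.8
12 -13.0 -36.0 5.2
9 -10.0 -36.0 4.3
6 -7.0 -35.0 3.4
3 -4.0 -34.0 2.2
0 -2.0 -36.0 2.0
0 -2.0 -39.0 2.0
0 -2.0 -42.0 2.0
0 -2.0 -45.0 2.0
0 -2.0 -48.0 2.0
0 -2.0 -51.0 2.0
0 -2.0 -54.0 2.0
0 -2.0 -56.0 2.0
-88 -105.0 -21.0 6.0
-84 -57.0 -33.0 6.0
-80 -53.0 -38.0 6.0
-76 -49.0 -39.0 6.0
-72 -45.0 -39.0 6.0
-68 -41.0 -39.0 6.0
-64 -37.0 -35.0 6.0
-60 -33.0 -31.0 6.0
-56 -29.0 -27.0 6.0
-52 -26.0 -23.0 6.0
(45, -80, -27) [-0.0, 0.0, 0.0] [0.0, -15.0, -26.0]
(45, -66, -27) [-0.0, 0.0, 0.0] [0.0, -22.0, -38.1]
(45, -55, -27) [-0.0, 0.0, 0.0] [0.0, -27.5, -47.6]
(42, -50.5, -28) [-0.053, 0.0, 0.0] [0.0, -23.8, -40.3]
(39, -46, -29.5) [-0.105, 0.0, 0.0] [0.0, -19.0, -33.5]
(36, -43, -31) [-0.157, 0.0, 0.0] [0.0, -12.9, -25.7]
```

```bash
python3 - <<'E' | tail -12
from wp import *
P=[(45,-106,-45),(45,-98,-56),(45,-90,-55),(45,-82,-52),(45,-76,-46),(45,-68,-40),(45,-60,-32),(45,-55.5,-27.5)]
for q in P: print(q,*w(*q))
E
```

```text
(45, -106, -45) [-0.0, 0.0, 0.0] [0.0, 13.6, -12.5]
(45, -98, -56) [-0.0, 0.0, 0.0] [0.0, 19.1, -24.9]
(45, -90, -55) [-0.0, 0.0, 0.0] [0.0, 14.3, -31.3]
(45, -82, -52) [-0.0, 0.0, 0.0] [0.0, 7.7, -36.8]
(45, -76, -46) [-0.0, 0.0, 0.0] [0.0, -0.5, -39.0]
(45, -68, -40) [-0.0, 0.0, 0.0] [0.0, -9.7, -42.9]
(45, -60, -32) [-0.0, 0.0, 0.0] [0.0, -20.7, -45.8]
(45, -55.5, -27.5) [-0.0, 0.0, 0.0] [0.0, -26.8, -47.5]
```

>>> {"name": "carry_out", "arguments": {"increments": [[[0,0,0],[0,13.6,-12.5],1],[[0,0,0],[0,19.1,-24.9],1],[[0,0,0],[0,14.3,-31.3],1],[[0,0,0],[0,7.7,-36.8],1],[[0,0,0],[0,-0.5,-39],1],[[0,0,0],[0,-9.7,-42.9],1],[[0,0,0],[0,-15,-44.4],1],[[0,0,0],[0,-20.7,-45.8],1],[[0,0,0],[0,-26.8,-47.5],1],[[0,0,0],[0,-26.8,-47.5],1]]}}

```text
time_s: 6.52
ee_pos: [610.9, 100.5, 360.7]
ee_rot: [-60.1, -0.0, 88.5]
force: [-0.8, -0.1, -3.0]
gripper_width: 9.8
```

```bash
python3 - <<'E' | tail -22
from wp import *
print(done([0,0,0],[0,-26.8,-47.5])[0])
from h import *
np.set_printoptions(precision=1,suppress=True)
s=env.state();print(s['ee_pos'],s['ee_rot'],s['force'],s['gripper_width'])
a=grab('side');b=grab('top')
cv2.imwrite('pics/ent.png',np.hstack([cv2.resize(a['frame'][160:360,230:430],(400,400)),cv2.resize(b['frame'][130:330,140:340],(400,400))]))
P=[(42,-51,-28),(39,-46,-29),(36,-43,-31),(33,-39,-34.5),(30,-34,-35),(27,-29.5,-35),(24,-25,-35)]
for q in P: print(q,*w(*q))
E
```

```text
[610.11976922 100.55394565 359.64519576]
[610.9 100.5 360.7] [-60.1  -0.   88.5] [-0.8 -0.1 -3. ] 9.826397235407931
(42, -51, -28) [-0.053, 0.0, 0.0] [0.0, 3.3, 7.6]
(39, -46, -29) [-0.105, 0.0, 0.0] [0.0, 7.4, 14.2]
(36, -43, -31) [-0.157, 0.0, 0.0] [0.0, 13.9, 21.8]
(33, -39, -34.5) [-0.21, 0.0, 0.0] [0.0, 21.9, 27.3]
(30, -34, -35) [-0.262, 0.0, 0.0] [0.0, 27.3, 33.2]
(27, -29.5, -35) [-0.315, 0.0, 0.0] [0.0, 33.0, 39.3]
(24, -25, -35) [-0.367, 0.0, 0.0] [0.0, 39.3, 44.9]
```

View pics/ent.png

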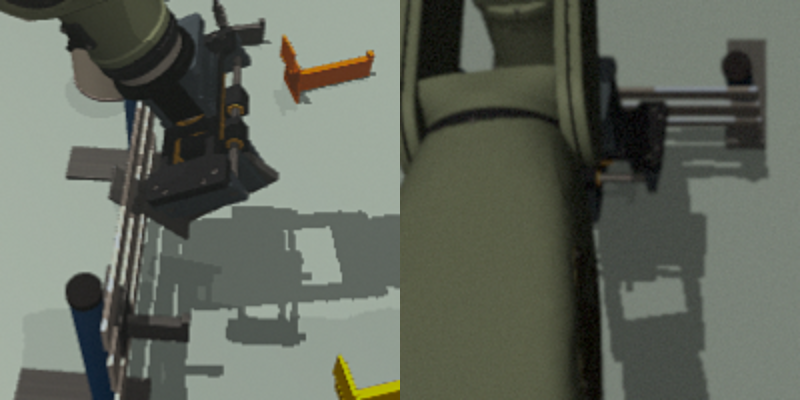

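The side crop shows the tongue sticking out behind the rack at about (122,185), with no contact force. Next I rotate down in steps.

>>> {"name": "carry_out", "arguments": {"increments": [[[-0.053,0,0],[0,3.3,7.6],1],[[-0.08,0,0],[0,5.2,11],1],[[-0.105,0,0],[0,7.4,14.2],1],[[-0.157,0,0],[0,13.9,21.8],1],[[-0.21,0,0],[0,21.9,27.3],1],[[-0.262,0,0],[0,27.3,33.2],1],[[-0.315,0,0],[0,33,39.3],1],[[-0.367,0,0],[0,39.3,44.9],1],[[-0.367,0,0],[0,39.3,44.9],1],[[-0.367,0,0],[0,39.3,44.9],1]]}}

```text
time_s: 7.45
ee_pos: [550.7, 102.2, 348.2]
ee_rot: [-80.9, -0.0, 88.5]
force: [-0.0, 0.1, -2.9]
gripper_width: 9.7
```

```bash
python3 - <<'E' | tail -22
from wp import *
print(done([-.367,0,0],[0,39.3,44.9])[0])
from h import *
np.set_printoptions(precision=1,suppress=True)
s=env.state();print(s['ee_pos'],s['ee_rot'],s['force'],s['torque'],s['gripper_width'])
P=[(21,-22,-35),(18,-19,-36),(15,-16,-36),(12,-13,-36),(9,-10,-36),(6,-7,-35.5),(4.5,-5.5,-35.5),(3,-4,-35)]
for q in P: print(q,*w(*q))
E
```

```text
[551.60140554 102.098065   348.08159734]
[550.7 102.2 348.2] [-80.9  -0.   88.5] [-0.   0.1 -2.9] [ 0.  -0.1 -0. ] 9.733339843819497
(21, -22, -35) [-0.052, -0.0, 0.0] [0.0, 4.6, 8.8]
(18, -19, -36) [-0.105, -0.0, 0.0] [0.0, 10.9, 17.1]
(15, -16, -36) [-0.157, -0.0, 0.0] [-0.0, 16.7, 25.3]
(12, -13, -36) [-0.209, -0.0, 0.0] [-0.0, 23.1, 33.1]
(9, -10, -36) [-0.262, -0.0, 0.0] [-0.0, 30.1, 40.5]
(6, -7, -35.5) [-0.314, -0.0, 0.0] [-0.0, 37.1, 47.7]
(4.5, -5.5, -35.5) [-0.34, -0.0, 0.0] [-0.0, 41.1, 51.0]
(3, -4, -35) [-0.366, -0.0, 0.0] [-0.0, 44.7, 54.4]
```

>>> {"name": "carry_out", "arguments": {"increments": [[[-0.052,0,0],[0,4.6,8.8],1],[[-0.105,0,0],[0,10.9,17.1],1],[[-0.157,0,0],[0,16.7,25.3],1],[[-0.209,0,0],[0,23.1,33.1],1],[[-0.262,0,0],[0,30.1,40.5],1],[[-0.29,0,0],[0,33.6,44.2],1],[[-0.314,0,0],[0,37.1,47.7],1],[[-0.314,0,0],[0,37.1,47.7],1],[[-0.314,0,0],[0,37.1,47.7],1],[[-0.314,0,0],[0,37.1,47.7],1]]}}

```text
time_s: 8.28
ee_pos: [499.4, 103.5, 319.0]
ee_rot: [-99.0, -0.0, 88.5]
force: [0.4, 0.5, -3.6]
gripper_width: 9.8
```

```bash
python3 - <<'E' | tail -22
from wp import *
print(done([-.314,0,0],[0,37.1,47.7])[0])
from h import *
np.set_printoptions(precision=1,suppress=True)
s=env.state();print(s['ee_pos'],s['ee_rot'],s['force'],s['torque'],s['gripper_width'])
a=grab('side');b=grab('top')
th,ox,oz=6,-7,-35.5
for n,f in(('side',a),('top',b)):
    W=cloud(f).reshape(-1,3);m=np.isfinite(W[:,2])&(W[:,1]>60)&(W[:,1]<140)&(W[:,2]>60)&(W[:,2]<230)&(W[:,0]>540)&(W[:,0]<660)
    p=W[m]; q=np.c_[(p-S)@UX,(p-S)@UY,p[:,2]-145]
    t=np.radians(th);dx,dz=q[:,0]-ox,q[:,2]-oz; bx=np.cos(t)*dx-np.sin(t)*dz; bz=np.sin(t)*dx+np.cos(t)*dz
    pl=(bz>-3)&(bz<58)&(abs(bx+2)<5)&(abs(q[:,1])>9)&(abs(q[:,1])<26); print(n,'plate',pl.sum(),np.percentile(bx[pl],[5,50,95]) if pl.any() else '',bz[pl].min() if pl.any() else '')
    ar=(bx<-10)&(bx>-75)&(bz<45)&(abs(q[:,1])<12); print('arm',ar.sum(),np.percentile(bz[ar],[2,98]) if ar.any() else '',np.median(q[ar,1]))
    fc=(q[:,2]>33)&(q[:,2]<66)&(abs(q[:,0])<8); print('top slat x',np.percentile(q[fc,0],[5,50,95]) if fc.any() else '')
P=[(4.5,-5.5,-35.5),(3,-4,-35),(1.5,-3,-35),(0,-2,-36)]
for q in P: print(q,*w(*q))
E
```

```text
[498.707022   103.50114404 318.8940048 ]
[499.4 103.5 319. ] [-99.   -0.   88.5] [ 0.4  0.5 -3.6] [ 0.   0.3 -0. ] 9.797486270534735
side plate 86 [-2.9 -2.6  0.1] 0.49374726266478725
arm 400 [ 0.1 37.2] 4.720487205794511
top slat x [0.4 0.6 0.8]
top plate 107 [-2.7 -2.  -1. ] 2.4002929906893615
arm 190 [ 3.2 38.6] -5.035873851317736
top slat x [-1.   1.   1.8]
(4.5, -5.5, -35.5) [-0.026, -0.0, 0.0] [-0.0, 2.8, 4.4]
(3, -4, -35) [-0.052, -0.0, 0.0] [-0.0, 5.1, 8.7]
(1.5, -3, -35) [-0.079, -0.0, 0.0] [-0.0, 8.1, 13.4]
(0, -2, -36) [-0.105, -0.0, 0.0] [-0.0, 12.2, 18.3]
```

>>> {"name": "carry_out", "arguments": {"increments": [[[-0.026,0,0],[0,2.7,5.1],1],[[-0.052,0,0],[0,5,9.4],1],[[-0.079,0,0],[0,8,14.1],1],[[-0.105,0,0],[0,12.1,19],1],[[-0.105,0,0],[0,12.1,19],1],[[-0.105,0,0],[0,12.1,19],1],[[-0.105,0,0],[0,12.1,19],1]]}}

```text
time_s: 8.97
ee_pos: [482.5, 104.0, 304.3]
ee_rot: [-105.0, -0.0, 88.5]
force: [-0.7, 0.1, -3.0]
gripper_width: 9.9
```

```bash
python3 - <<'E' | tail -22
from wp import *
print(done([-.105,0,0],[0,12.1,19])[0])
from h import *
np.set_printoptions(precision=1,suppress=True)
s=env.state();print(s['ee_pos'],s['ee_rot'],s['force'],s['torque'],s['gripper_width'])
a=grab('side')
P=[(0,-2.7,-46),(0,-2.7,-54),(0,-2,-58),(0,-.5,-58.5)]
for q in P: print(q,*w(*q))
cv2.imwrite('pics/pre.png',cv2.resize(a['frame'][180:320,250:400],(750,700))[:600])
E
```

```text
[481.83918623 103.95078655 303.97140656]
[482.5 104.  304.3] [-105.    -0.    88.5] [-0.7  0.1 -3. ] [ 0.   0.5 -0. ] 9.860712650073026
(0, -2.7, -46) [0.0, -0.0, 0.0] [-0.0, 9.6, 2.6]
(0, -2.7, -54) [0.0, -0.0, 0.0] [-0.0, 17.4, 4.6]
(0, -2, -58) [0.0, -0.0, 0.0] [-0.0, 21.4, 5.0]
(0, -0.5, -58.5) [0.0, -0.0, 0.0] [-0.0, 22.3, 3.7]
```

View pics/pre.png

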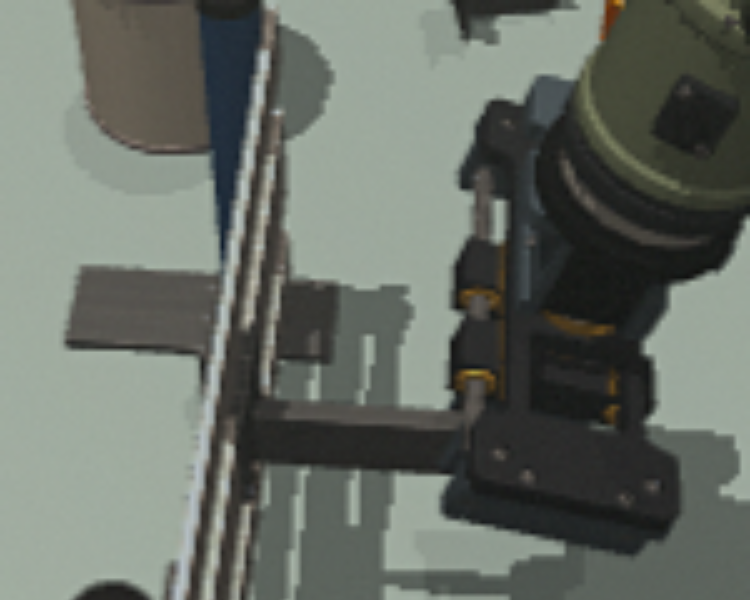

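The bracket is level in the slot: its arm runs from (255,430) to the gripper and the tongue is behind the top slat at (205,375). Force is only gravity, so I lower it.

>>> {"name": "carry_out", "arguments": {"increments": [[[0,0,0],[0,4,1.1],1],[[0,0,0],[0,9.6,2.6],1],[[0,0,0],[0,13.5,3.6],1],[[0,0,0],[0,17.4,4.6],1],[[0,0,0],[0,17.4,4.6],1],[[0,0,0],[0,17.4,4.6],1]]}}

```text
time_s: 9.52
ee_pos: [481.9, 103.9, 285.5]
ee_rot: [-105.0, -0.0, 88.5]
force: [-0.4, -0.4, -2.4]
gripper_width: 9.7
```

>>> {"name": "carry_out", "arguments": {"increments": [[[0,0,0],[0,1,0.3],1],[[0,0,0],[0,2,0.5],1],[[0,0,0],[0,3,0.8],1],[[0,0,0],[0,3,0.8],1],[[0,0,0],[0,3,0.8],1]]}}

```text
time_s: 9.93
ee_pos: [481.9, 104.0, 282.9]
ee_rot: [-105.0, -0.0, 88.5]
force: [0.3, 0.5, -3.3]
gripper_width: 9.7
```

>>> {"name": "carry_out", "arguments": {"increments": [[[0,0,0],[0,0.5,0.1],1],[[0,0,0],[0,1,0.3],1],[[0,0,0],[0,1,0.3],1],[[0,0,0],[0,1,0.3],1]]}}

```text
time_s: 10.27
ee_pos: [481.9, 104.0, 282.0]
ee_rot: [-105.0, -0.0, 88.5]
force: [-0.2, -0.8, -3.4]
gripper_width: 9.8
```

>>> {"name": "carry_out", "arguments": {"increments": [[[0,0,0],[0,0.5,0.1],1],[[0,0,0],[0,1,0.3],1],[[0,0,0],[0,1,0.3],1],[[0,0,0],[0,1,0.3],1]]}}

```text
time_s: 10.6
ee_pos: [482.0, 104.0, 281.4]
ee_rot: [-105.1, -0.0, 88.5]
force: [-2.7, -0.7, 2.0]
gripper_width: 9.6
```

Down contact is felt (about 5 N). Now forward until the plate meets the slat.

>>> {"name": "carry_out", "arguments": {"increments": [[[0,0,0],[0,0.2,-0.7],1],[[0,0,0],[0,0.4,-1.4],1],[[0,0,0],[0,0.4,-1.4],1],[[0,0,0],[0,0.4,-1.4],1]]}}

```text
time_s: 10.93
ee_pos: [483.5, 104.0, 281.3]
ee_rot: [-105.1, -0.0, 88.5]
force: [-5.0, -0.6, 5.0]
gripper_width: 9.5
```

>>> {"name": "carry_out", "arguments": {"increments": [[[0,0,0],[0,0.1,-0.5],1],[[0,0,0],[0,0.2,-0.8],1],[[0,0,0],[0,0.2,-0.8],1],[[0,0,0],[0,0.2,-0.8],1]]}}

```text
time_s: 11.27
ee_pos: [484.0, 104.0, 281.1]
ee_rot: [-105.0, -0.0, 88.5]
force: [-5.0, 0.7, 6.7]
gripper_width: 10.2
```

>>> {"name": "carry_out", "arguments": {"increments": [[[0,0,0],[0,0.1,-0.5],1],[[0,0,0],[0,0.2,-0.8],1],[[0,0,0],[0,0.2,-0.8],1],[[0,0,0],[0,0.2,-0.8],1]]}}

```text
time_s: 11.6
ee_pos: [484.3, 104.0, 281.1]
ee_rot: [-104.9, -0.0, 88.5]
force: [-8.7, 0.6, 8.6]
gripper_width: 9.8
```

```bash
cat > chk.py <<'E'
from wp import *
from h import *
np.set_printoptions(precision=1,suppress=True)
def chk():
  s=env.state();print(s['ee_pos'],s['ee_rot'],s['force'],s['torque'],s['gripper_width'])
  a=grab('side');b=grab('top')
  for n,f in(('side',a),('top',b)):
    W=cloud(f).reshape(-1,3);m=np.isfinite(W[:,2])
    q=np.c_[(W-S)@UX,(W-S)@UY,W[:,2]-145][m]
    y=q[:,1]
    def med(k,c): return (k.sum(),np.percentile(q[k,c],[5,50,95])) if k.any() else 0
    print(n,'plate x',med((abs(q[:,0]+2)<6)&(abs(y)>9)&(abs(y)<24)&(q[:,2]>-54)&(q[:,2]<0),0))
    print(' slat x',med((abs(q[:,0])<6)&(abs(y)>30)&(abs(y)<80)&(q[:,2]>-55)&(q[:,2]<-5),0))
    print(' neck top z',med((abs(q[:,0]+2)<6)&(abs(y)<22)&(q[:,2]>0)&(q[:,2]<10),2))
    ar=(q[:,0]<-10)&(q[:,0]>-118)&(abs(y)<12)&(q[:,2]<-15)&(q[:,2]>-70)
    for x in range(-120,-5,15):
      k=ar&(q[:,0]>=x)&(q[:,0]<x+15)
      if k.sum()>5: print('  arm',x+7,k.sum(),np.percentile(q[k,2],[2,98]),np.median(y[k]))
    print(' tongue',med((q[:,0]>6)&(q[:,0]<18)&(abs(y)<22)&(q[:,2]>6)&(q[:,2]<60),0))
  return a,b
E
python3 -c "
from chk import *
chk()"
```

```text
[484.3 104.  281.1] [-104.9   -0.    88.5] [-8.7  0.6  8.6] [ 0.1  0.5 -0. ] 9.768151568917636
side plate x (np.int64(34), array([-4. , -3.6,  0.6]))
 slat x (np.int64(96), array([0.4, 0.6, 0.8]))
 neck top z (np.int64(71), array([1.6, 3.4, 5.3]))
  arm -83 78 [-57.7 -19.1] 4.332231752053652
  arm -68 88 [-55.7 -20.6] 4.882144538013905
  arm -53 89 [-58.  -21.3] 5.003660259405358
  arm -38 85 [-55.3 -21.1] 4.917173010306259
  arm -23 89 [-56.2 -21.6] 4.753447516788173
  arm -8 24 [-54.2 -20.9] 4.743572221503192
 tongue (np.int64(25), array([10.3, 11.7, 12.6]))
top plate x (np.int64(58), array([-3.3, -3. , -2.4]))
 slat x (np.int64(179), array([0.2, 1.1, 1.8]))
 neck top z (np.int64(70), array([0.4, 4.1, 6.7]))
  arm -68 39 [-49.6 -20.2] -4.9781797386320825
  arm -53 48 [-47.3 -19.9] -4.631622271948638
  arm -38 54 [-56.  -18.7] -4.769046008371074
  arm -23 51 [-53.8 -20.2] -5.81882140191956
  arm -8 16 [-53.2 -20.1] -4.65930812883873
 tongue (np.int64(4), array([6.1, 6.1, 6.2]))
```

Seated by measurement: the plate front is 4.2 mm ahead of the slat face (plate is 4 mm thick), the arm is level, and its top is 21 mm below the slot edge against a nominal 22. Releasing.

>>> {"name": "carry_out", "arguments": {"increments": [[[0,0,0],[0,0,0],0.6],[[0,0,0],[0,0,0],0.3],[[0,0,0],[0,0,0],0],[[0,0,0],[0,0,0],0],[[0,0,0],[0,0,0],0],[[0,0,0],[0,0,0],0],[[0,0,0],[0,0,0],0],[[0,0,0],[0,0,0],0],[[0,0,0],[0,0,0],0],[[0,0,0],[0,0,0],0]]}}

```text
time_s: 12.53
ee_pos: [485.0, 103.9, 280.8]
ee_rot: [-105.0, -0.0, 88.5]
force: [-0.2, -0.8, 0.4]
gripper_width: 73.7
```

>>> {"name": "carry_out", "arguments": {"increments": [[[0,0,0],[0,0,0],0],[[0,0,0],[0,0,0],0],[[0,0,0],[0,-10,0],0],[[0,0,0],[0,-30,0],0],[[0,0,0],[0,-60,0],0],[[0,0,0],[0,-90,0],0],[[0,0,0],[0,-120,0],0],[[0,0,0],[0,-140,20],0],[[0,0,0],[0,-150,50],0],[[0,0,0],[0,-150,50],0]]}}

```text
time_s: 13.37
ee_pos: [393.5, 105.7, 414.2]
ee_rot: [-105.0, -0.1, 88.5]
force: [-1.1, -0.4, -0.2]
gripper_width: 91.1
```

>>> {"name": "carry_out", "arguments": {"increments": [[[0,0,0],[0,0,30],0],[[0,0,0],[0,0,70],0],[[0,0,0],[0,0,70],0],[[0,0,0],[0,0,70],0]]}}

```text
time_s: 13.7
ee_pos: [328.4, 107.6, 394.2]
ee_rot: [-105.0, -0.0, 88.6]
force: [0.8, 0.0, 0.6]
gripper_width: 91.4
```

```bash
python3 -c "
from chk import *
a,b=chk()
cv2.imwrite('pics/fin.png',np.hstack([cv2.resize(a['frame'][130:330,230:430],(400,400)),cv2.resize(b['frame'][130:330,140:340],(400,400))]))"
```

```text
[328.4 107.6 394.2] [-105.    -0.    88.6] [0.8 0.  0.6] [ 0.   0.1 -0. ] 91.42368139332639
side plate x (np.int64(36), array([-3.9, -3.6,  0.9]))
 slat x (np.int64(97), array([0.3, 0.6, 0.8]))
 neck top z (np.int64(70), array([1.5, 3.3, 5.2]))
  arm -113 76 [-58. -20.] 4.897308463759936
  arm -98 88 [-56.  -21.7] 5.032411828766442
  arm -83 89 [-57.4 -21.5] 4.822543913471081
  arm -68 85 [-57.4 -21.1] 4.872694761782649
  arm -53 89 [-58.3 -22.1] 4.814671141743166
  arm -38 86 [-56.1 -21.1] 4.740669221007577
  arm -23 88 [-57.3 -20.9] 4.597007816487565
  arm -8 24 [-52.6 -21.1] 5.164410467165306
 tongue (np.int64(25), array([10.1, 11.5, 12.5]))
top plate x (np.int64(59), array([-3.7, -3. , -2.2]))
 slat x (np.int64(177), array([0.3, 1.2, 1.8]))
 neck top z (np.int64(71), array([0.7, 3.7, 6.5]))
  arm -113 44 [-56.3 -15.5] -4.300591366015441
  arm -98 56 [-57.3 -20.7] -4.761260600425897
  arm -83 50 [-55.7 -20. ] -5.494656831427376
  arm -68 48 [-49.  -20.2] -5.40079889398114
  arm -53 48 [-49.3 -19.5] -4.726344834803703
  arm -38 52 [-57.4 -20.3] -4.567140914666226
  arm -23 51 [-55.6 -20.5] -5.603493175343594
  arm -8 18 [-53.8 -20.6] -4.56565816122368
 tongue (np.int64(2), array([6.2, 6.2, 6.3]))
```

View pics/fin.png

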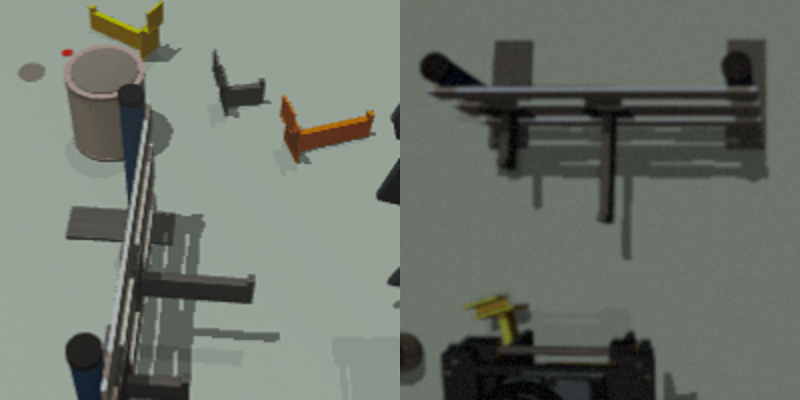

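The bracket hangs level mid-rack (side crop 145–255,285; top crop 607,110–220). The short bracket and the can stand where they were.

```bash
python3 -c "
from workcell import env
print(env.job_done())"
```

```text
the job is handed in; nothing more can be done
None
```

The dark long-armed bracket hangs in the upper slot, about midway along it, and the job is handed in. I gripped it near its arm end and tipped it up 45° to pass the tongue through the slot. Then I levelled it, lowered the neck onto the lower edge, pushed the plate against the slat and released it. The robot finished clear of everything at 13.7 s.

Last checks, made after release with the gripper withdrawn:
- **Back plate:** its front stands about 4.2 mm ahead of the slat face in both views, and the plate is 4 mm thick, so it is against the slat.
- **Arm:** level to about 1 mm along its length, with its underside about 57 mm below the slot edge (58 expected).
- **Tongue:** the side view shows it behind the top slat. The top view had too few points there to confirm it.
- **Position along the slot:** both views agree on the middle within a millimetre, allowing for each seeing mainly one side of the arm.
- **Bystanders:** the short bracket and the can look unmoved in the final picture. I did not re-measure their positions.
- **Forces:** readings never went above about 9 N per axis at the end of any move.

No check failed.

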